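# Level the rocking doming stand

### The job

The green doming stand rocks because the red levelling screw at one of its corners is backed off. Turn the red screw clockwise until its foot carries its fair share and the stand sits firm on all four feet, then let go. Do not turn it so far that the stand rocks the other way, and do not tip the stand or shove it away.

Things in the scene. Friction and masses are not known exactly. Their poses are not given: they have to be found in the camera images.
- stand: Loose doming stand, 3 kg, at any heading: green plate 200 (x) x 150 mm on four rubber feet, 40 mm wooden doming block near its middle (top 76 mm up). Origin on the table under the plate's centre, z up, plate top at 32 mm. A levelling screw with an upright bar knob at each corner, 82 mm off in x, 57 mm in y: three black ones, locked, bars along x; one red at +x +y.
- red_grip (a point): Grip point of the red knob: on the screw's vertical axis, in the bar, 13 mm below the bar's top, 63 mm above the table (up to 5 mm more while backed off). The bar is 46 mm long along this point's x axis, 12 mm thick along its y, 34 mm high; 21 mm below this point it ends in a hub 22 mm across. z up.
- level_knob (a joint): Turn of the red screw, rad, growing clockwise seen from above; each rad lowers foot and knob 3 mm. Starts backed off at -1.3 to -0.9. At 0 all feet share the load evenly and the red bar lies parallel to the black ones (the plate's long side); within 0.3 of 0 the stand is firm, beyond about 0.45 it rocks. Turning takes about 0.1 N m; it stays where left.
- screw_foot: Rubber foot 24 mm across under the red screw; origin at the centre of its underside, z up. It should bear about a quarter of the stand's weight (7 N) when the stand sits firm.

How it is judged:
By the outcome, as a careful person would: the job done as asked, in the order asked, and still so for the second after the job is handed in, with the robot touching nothing.
It also fails if it takes over 32 s, if anything falls off the work surface, if the arm or the gripper's body presses on something with over 40 N, if the wrist force passes 120 N, or if a joint passes its speed limit or range.

### The arm

A 6-joint arm with a two-finger parallel gripper is mounted at the origin on a cart in front of the work surface, level with it; the furniture and walls round the work are solid. World frame = base frame: x ahead of the robot, y to its left, z up, the work surface at z = 0. Lengths are in mm, angles in rad, forces in N, time in s.
With the tool pointing down it reaches from about 300 to 750 mm from the base axis. Payload 8.5 kg.
Tool frame: the origin (TCP) lies on the front face of the gripper's body, between the roots of the fingers; the fingertips stand 73 mm ahead of it and the grasp point (between the pads) lies 54 mm ahead of it; z points along the fingers, y is the line along which they close (so a half turn about z gives the same grasp; the last joint's range is limited). The gripper opens to 85 mm and grips with 20 to 120 N. Pads are 22 mm wide; open, the fingers measure 114 mm over their backs; the gripper's body (76 mm by 85 mm) begins 54 mm behind the grasp point. The pads swing forward as they close: fully open they stand 13 mm farther back than shut.
Start: joints at [1.041, 0.381, 1.297, -0, 1.464, -0.215], TCP at [170.286, 522.957, 303.922] pointing down, gripper open.
Joint ranges: [-3.11, 3.11], [-0.89, 2.33], [0.22, 2.48], [-1.42, 4.56], [0.17, 2.85], [-2.88, 2.88]. Speed limits (rad/s): [2.39, 2.39, 3.14, 3.14, 3.14, 3.14].

### API

Orientations are given as [roll, pitch, yaw] about the fixed x, y, z axes, in that order (R = Rz(yaw) Ry(pitch) Rx(roll)).
In Python, from cell import bot gives the robot as it stands.
- The arm moves only by the shell command python3 -m crank 'ROWS'. ROWS is text: rows parted by semicolons, each of 5 numbers parted by spaces: the shift along the tool's x, y, z normalised to -1 to 1, where 1 is 0.3 m, then the turn about the tool's z normalised to -1 to 1, where 1 is 30 degrees, then the opening, from 0 (shut) to 1 (fully open). In form: tx ty tz roll grip; .... A call has 1 to 20 rows; each row is the pose to reach, as a shift and turn from the pose commanded when the call began, along the tool's axes at that moment; what a row does not reach only later rows make up. A row lasts 1/10 s, in which the tool goes at most 50 mm and 8.59 degrees, less where a joint would pass 70% of its speed; a pose out of reach is approached as far as the arm can. A call with a number of a shift or a turn outside -1 to 1 is refused whole. A call with a gripper value outside its range is refused whole. The fingers move at their own pace and stop on an object; the grip force is fixed at half the most. Time passes only in rows, so rows that repeat a pose let the fingers close. It gives the time, the measured TCP pose, the force, the opening and the grip force at its end, in the units of the state.
- bot.sense(): the state, without advancing time (a new reading comes with each control period).
- bot.grab_frame(name): name is "side" or "top"; returns the picture (384x512x3 uint8, blue, green, red); there is no depth.
- bot.camera_info(name): a dict with "K" (3x3 intrinsics, pixels), "dist" ([k1, k2, p1, p2, k3] as OpenCV has them; the pictures are not rectified), "pose" (4x4, takes a point from camera to world coordinates). Camera axes: x right, y up, looking along -z (the intrinsics and any distortion apply to the point x, -y, -z); pixel columns grow to the right and rows downward; lengths in mm; the calibration is good to about 2 mm. A picture is of the moment at which its call begins. camera_info takes no time and is no camera call.
- bot.finish_job(): hands the job in; it is judged then, once.
The state is a dict: "t": time; "qpos": joint angles; "qvel": joint speeds; "joint_efforts": joint torques, N m; "tool_pos": TCP position; "tcp_rot": TCP orientation; "ft_force": force on the tool from outside, world axes, zero at the start; "wrist_torque": the same for the moment, N m; "width": opening from 0.0 (shut) to 1.0 (fully open); "gripper_force": force on a finger pad.
Only numpy, scipy, OpenCV 4.12 (cv2) and the standard library are available. Lean on these libraries where they do the work, as an engineer would, in place of code of your own. Each camera call takes 0.05 s, during which the arm holds its last target. There are 200 camera calls.

## Working session

There is one attempt and no reset: what is moved stays moved. The work goes in short steps, Python scripts to look and compute and a shell command to move; the robot and the scene stay as the last step left them, time stands still between calls to the robot, and variables do not carry over. Pictures are saved under pics/ and viewed, at most 10 in all, crops included, and the job is handed in when it is done.

```bash
mkdir -p pics; python3 - <<'E'
from cell import bot
import cv2,numpy as np
s=bot.sense();print({k:np.round(s[k],3) for k in s})
for n in("side","top"):
    f=bot.grab_frame(n);cv2.imwrite(f"pics/{n}0.png",f);i=bot.camera_info(n);print(n,np.round(i["K"],1).tolist(),np.round(i["dist"],3),np.round(i["pose"],3).tolist())
a=cv2.imread("pics/side0.png");b=cv2.imread("pics/top0.png")
cv2.imwrite("pics/both0.png",np.hstack([a,b])[:, :]) if 0 else None
E
```

```text
{'t': np.float64(0.0), 'qpos': array([ 1.041,  0.381,  1.298, -0.   ,  1.464, -0.215]), 'qvel': array([ 0.001,  0.002, -0.001,  0.001, -0.   , -0.   ]), 'joint_efforts': array([ 0.0000e+00, -4.4845e+01, -2.3128e+01, -0.0000e+00,  5.0000e-03,
        0.0000e+00]), 'tool_pos': array([170.176, 522.798, 303.283]), 'tcp_rot': array([-3.14 , -0.   ,  2.827]), 'ft_force': array([ 1.136, -0.23 ,  0.825]), 'wrist_torque': array([ 0.076,  0.01 , -0.026]), 'gripper_force': np.float64(0.0), 'width': np.float64(1.0)}
side [[464.2, 0.0, 259.4], [0.0, 464.2, 195.8], [0.0, 0.0, 1.0]] [-0.159  0.     0.     0.     0.   ] [[0.899, 0.21, -0.385, 254.585], [-0.438, 0.382, -0.814, -587.312], [-0.024, 0.9, 0.435, 451.447], [0.0, 0.0, 0.0, 1.0]]
top [[491.4, 0.0, 244.5], [0.0, 491.4, 196.8], [0.0, 0.0, 1.0]] [-0.115  0.     0.     0.     0.   ] [[-0.026, 0.982, -0.188, 419.491], [-0.998, -0.035, -0.044, 90.963], [-0.049, 0.186, 0.981, 918.233], [0.0, 0.0, 0.0, 1.0]]
```

View pics/top0.png

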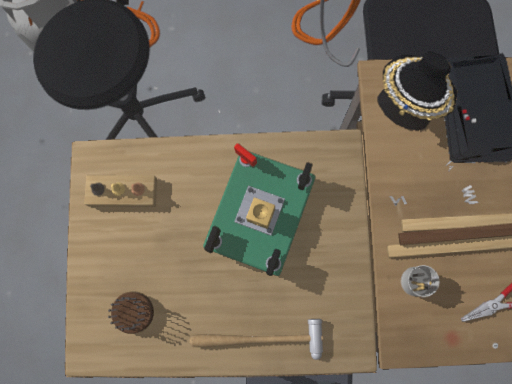

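View pics/side0.png

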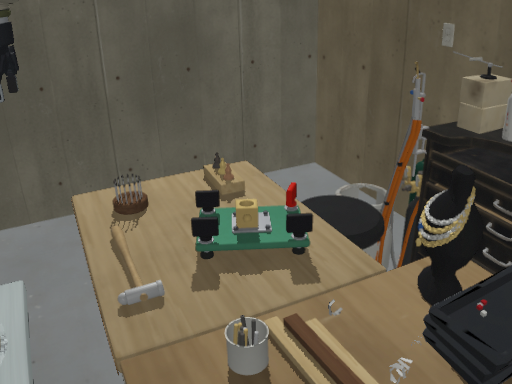

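The top view shows the green plate around (260,213), the red bar at (245,155), and black bars at (305,176), (212,239) and (273,262). The side view shows the red bar at (291,195). Next I'll turn these into positions.

```bash
cat >h.py <<'E'
from cell import bot
import cv2,numpy as np
def ray(n,uv):
    i=bot.camera_info(n);K=np.array(i["K"]);P=np.array(i["pose"])
    p=cv2.undistortPoints(np.array(uv,float).reshape(-1,1,2),K,np.array(i["dist"])).reshape(-1,2)
    d=np.c_[p[:,0],-p[:,1],-np.ones(len(p))]@P[:3,:3].T
    return P[:3,3],d/np.linalg.norm(d,axis=1)[:,None]
def plane(n,uv,z):
    o,d=ray(n,uv);return o+d*((z-o[2])/d[:,2])[:,None]
def tri(uva,uvb):
    a,da=ray("top",uva);b,db=ray("side",uvb);da,db=da[0],db[0]
    s=np.linalg.lstsq(np.c_[da,-db],b-a,rcond=None)[0];p,q=a+da*s[0],b+db*s[1]
    return (p+q)/2,np.linalg.norm(p-q)
def red(f,box=None):
    h=cv2.cvtColor(f,cv2.COLOR_BGR2HSV);m=(((h[...,0]<8)|(h[...,0]>172))&(h[...,1]>170)&(h[...,2]>90)).astype(np.uint8)
    if box: k=np.zeros_like(m);k[box[1]:box[3],box[0]:box[2]]=1;m*=k
    return m
E
python3 - <<'E'
from h import *
t=cv2.imread("pics/top0.png");s=cv2.imread("pics/side0.png")
mt=red(t,(215,130,275,185));ms=red(s,(270,170,310,220))
ct=np.argwhere(mt)[:,::-1];cs=np.argwhere(ms)[:,::-1]
print(len(ct),ct.mean(0),cs.mean(0),cs.min(0),cs.max(0),tri(ct.mean(0),cs.mean(0)))
r=cv2.minAreaRect(ct.astype(np.float32));print(r)
w=plane("top",ct,70)[:,:2];u=np.linalg.svd(w-w.mean(0))[2][0];print("red yaw",np.arctan2(*u[::-1]),w.mean(0))
h=cv2.cvtColor(t,cv2.COLOR_BGR2HSV);g=((h[...,0]>60)&(h[...,0]<95)&(h[...,1]>100)).astype(np.uint8)
c=max(cv2.findContours(g,0,2)[0],key=cv2.contourArea);c=cv2.convexHull(c).reshape(-1,2)
w=plane("top",c,32)[:,:2].astype(np.float32);R=cv2.minAreaRect(w);print(R,cv2.boxPoints(R))
for x,y in((305,176),(212,239),(273,262)):
    k=(t.max(2)<45).astype(np.uint8);b=np.zeros_like(k);b[y-16:y+17,x-13:x+14]=1;p=np.argwhere(k*b)[:,::-1]
    w=plane("top",p,65)[:,:2];u=np.linalg.svd(w-w.mean(0))[2][0];print(len(p),w.mean(0),np.arctan2(*u[::-1]))
v=cv2.resize(np.hstack([t[135:285,190:330],s[170:270,180:330][:, :].repeat(1,0) if 0 else cv2.copyMakeBorder(s[170:270,180:330],0,50,0,0,0)]),None,fx=2.7,fy=2.7,interpolation=2)
cv2.imwrite("pics/z0.png",v)
E
```

```text
208 [244.54807692 154.46153846] [290.81683168 195.15841584] [286 183] [295 206] (array([662.0962885 , 127.48908398,  54.95027573]), np.float64(2.021679546436497))
((243.8780517578125, 155.40245056152344), (26.861888885498047, 11.088336944580078), 38.65980911254883)
red yaw -2.387855087100471 [658.84920182 126.50641727]
((562.0476684570312, 104.21414947509766), (144.75833129882812, 194.5523223876953), 67.4803466796875) [[4.4446774e+02 7.4610825e+01]
 [6.2418512e+02 9.7229004e-02]
 [6.7962756e+02 1.3381747e+02]
 [4.9991022e+02 2.0833107e+02]]
60 [609.23030158  21.69891985] 2.743534533358286
85 [506.71472764 182.75514959] 2.76873844059107
69 [463.69627228  81.35723707] 2.720743349498026
```

View pics/z0.png

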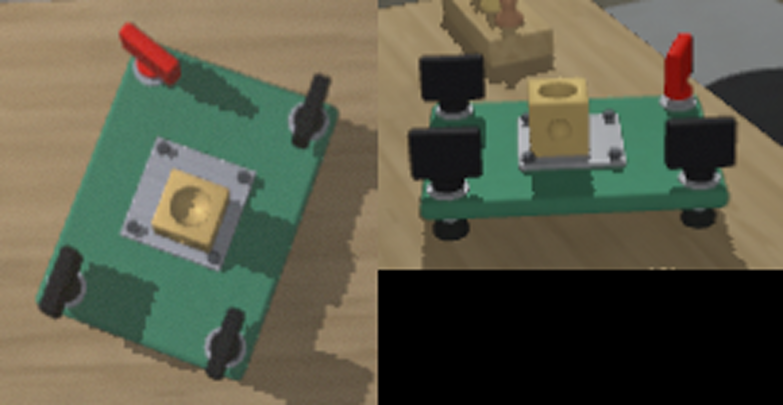

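The stand is centred near (562,104) with its x axis at -0.393 rad. The red screw is at about (660,126.3), with the bar at 0.754 rad, so the knob is at about -1.15 rad. I'll approach in two legs.

```bash
python3 -m crank '-0.16 -0.06 0 0 1; -0.32 -0.12 0.03 0 1; -0.48 -0.18 0.06 0 1; -0.64 -0.25 0.09 0 1; -0.8 -0.31 0.12 0 1; -0.98 -0.377 0.17 0 1; -0.98 -0.377 0.17 0 1' && python3 -m crank '-0.16 -0.06 0 -0.2 1; -0.32 -0.12 0.03 -0.4 1; -0.48 -0.18 0.06 -0.6 1; -0.64 -0.25 0.09 -0.8 1; -0.8 -0.31 0.12 -1 1; -0.98 -0.377 0.17 -1 1; -0.98 -0.377 0.17 -1 1; -0.98 -0.377 0.17 -1 1' && python3 -m crank '0 0 0 -0.28 1; 0 0 0 -0.56 1; 0 0 0 -0.84 1; 0 0 0 -1 1; 0 0 0 -1 1; 0 0 0 -1 1'
python3 - <<'E'
from h import *
s=bot.sense();print(s["t"],s["tool_pos"],s["tcp_rot"],s["qpos"])
f=np.array([660,126.3,120]);d=f-s["tool_pos"];y=s["tcp_rot"][2]
print("tool shift",d@[np.cos(y),np.sin(y),0]/300,d@[np.sin(y),-np.cos(y),0]/300,-d[2]/300,"roll",-np.degrees((0.754-y+np.pi/2)%np.pi-np.pi/2)/30)
E
```

```text
t: 0.8
tool_pos: [417.3, 321.7, 251.6]
tcp_rot: [-3.14, -0.001, 2.823]
ft_force: [-0.9, 0.5, -0.8]
width: 1.0
gripper_force: 0.0
t: 1.6
tool_pos: [660.7, 123.4, 199.7]
tcp_rot: [3.141, -0.002, -2.936]
ft_force: [-1.4, -0.4, 0.3]
width: 0.999
gripper_force: 0.0
t: 2.2
tool_pos: [658.9, 126.5, 202.1]
tcp_rot: [3.141, -0.0, -2.411]
ft_force: [-0.9, -0.5, -0.0]
width: 0.997
gripper_force: 0.0
2.2 [658.85574714 126.46022746 202.11504467] [ 3.14141515e+00 -8.47271949e-05 -2.41090066e+00] [ 1.35605302e-02  6.70488436e-01  1.07961360e+00  7.93713619e-05
  1.39167114e+00 -2.28794193e+00]
tool shift -0.002484020900400655 -0.0029432692800937764 0.27371681556404087 roll -0.044515007759774544
```

```bash
python3 -m crank '-0.002 -0.003 0.1 -0.04 1; -0.002 -0.003 0.2 -0.04 1; -0.002 -0.003 0.27 -0.04 1; -0.002 -0.003 0.27 -0.04 1; -0.002 -0.003 0.27 -0.04 1'
python3 - <<'E'
from h import *
t=bot.grab_frame("top");s=bot.grab_frame("side")
cv2.imwrite("pics/z1.png",cv2.resize(np.hstack([t[110:250,180:320],s[130:270,200:340]]),None,fx=2.8,fy=2.8,interpolation=2))
E
```

```text
t: 2.7
tool_pos: [660.6, 125.8, 121.7]
tcp_rot: [-3.141, 0.0, -2.389]
ft_force: [0.2, -0.2, 0.8]
width: 1.0
gripper_force: 0.0
```

View pics/z1.png

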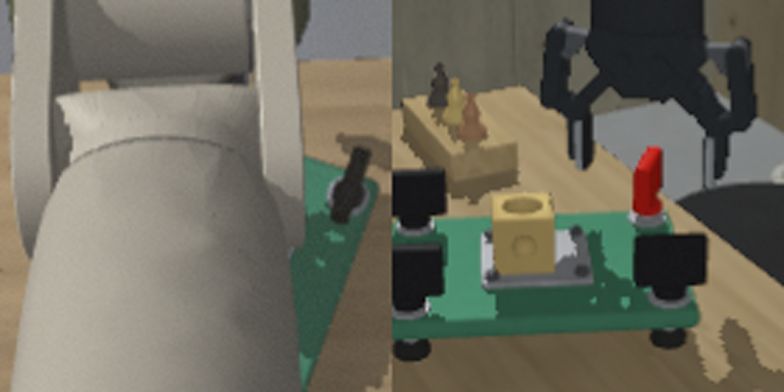

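The side view shows the fingers at (580,150) and (712,165) straddling the red bar at (648,183), centred on it. Closing now.

```bash
python3 -m crank '0 0 0 0 0.5; 0 0 0 0 0.4; 0 0 0 0 0.3; 0 0 0 0 0.3; 0 0 0 0 0.2; 0 0 0 0 0.2;0 0 0 0 0.1;0 0 0 0 0;0 0 0 0 0;0 0 0 0 0;0 0 0 0 0;0 0 0 0 0'
```

```text
t: 4.0
tool_pos: [660.5, 125.4, 121.0]
tcp_rot: [-3.141, -0.0, -2.388]
ft_force: [1.6, -4.6, -0.5]
width: 0.13
gripper_force: 60.6
```

```bash
python3 -m crank '0 0 0.001 0.2 0; 0 0 0.002 0.4 0; 0 0 0.003 0.6 0; 0 0 0.004 0.8 0; 0 0 0.005 1 0; 0 0 0.005 1 0; 0 0 0.005 1 0' && python3 - <<'E'
from h import *
s=bot.sense();print(s["wrist_torque"],s["tcp_rot"],s["qpos"])
f=bot.grab_frame("side");cv2.imwrite("pics/z2.png",cv2.resize(f[130:270,180:330],None,fx=4,fy=4,interpolation=2))
E
```

```text
t: 4.7
tool_pos: [660.3, 125.6, 120.1]
tcp_rot: [-3.141, 0.0, -2.911]
ft_force: [-1.3, -3.0, 4.9]
width: 0.129
gripper_force: 61.3
[-0.51571374  0.19135735  0.03538591] [-3.14149107e+00  2.09734992e-04 -2.91121125e+00] [ 1.22547066e-02  7.53396929e-01  1.16688009e+00 -5.72545646e-05
  1.22108889e+00 -1.78890340e+00]
```

View pics/z2.png

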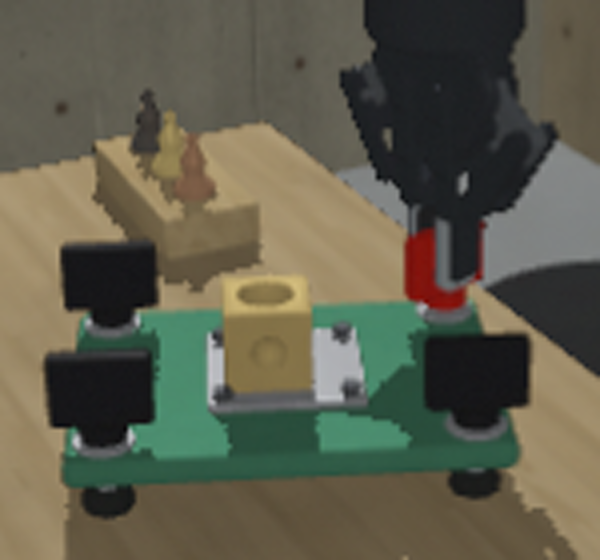

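The knob at (445,260) turns with the gripper and the stand has stayed in place. About 36° remains.

```bash
python3 -m crank '0 0 0.001 0.2 0; 0 0 0.002 0.4 0; 0 0 0.003 0.6 0; 0 0 0.004 0.8 0; 0 0 0.005 1 0; 0 0 0.005 1 0; 0 0 0.005 1 0' && python3 -m crank '0 0 0.001 0.1 0; 0 0 0.001 0.19 0;0 0 0.001 0.19 0;0 0 0.001 0.19 0'; python3 -c "
from h import *
s=bot.sense();print(s['wrist_torque'],s['tcp_rot'])"
```

```text
t: 5.45
tool_pos: [660.3, 125.9, 119.4]
tcp_rot: [3.141, 0.001, 2.849]
ft_force: [-4.1, -0.5, 10.3]
width: 0.129
gripper_force: 62.2
t: 5.85
tool_pos: [660.3, 125.9, 119.3]
tcp_rot: [3.141, 0.001, 2.749]
ft_force: [-4.1, -0.8, 11.4]
width: 0.127
gripper_force: 62.3
[-0.42859216  0.67363473 -0.07143199] [3.14092534e+00 8.35005322e-04 2.74931687e+00]
```

```bash
python3 -m crank '0 0 0 0 0.3;0 0 0 0 0.6; 0 0 0 0 0.6; 0 0 0 0 0.6; 0 0 0 0 0.6; 0 0 -0.1 0 0.6; 0 0 -0.2 0 0.6; 0 0 -0.35 0 0.6;0.1 0.12 -0.4 0 0.6; 0.2 0.24 -0.4 0 0.6; 0.3 0.36 -0.4 0 0.6; 0.4 0.48 -0.4 0 0.6; 0.5 0.6 -0.4 0 0.6; 0.6 0.7 -0.4 0 0.6; 0.6 0.7 -0.4 0 0.6; 0.6 0.7 -0.4 0 0.6'
python3 - <<'E'
from h import *
t=bot.grab_frame("top");s=bot.grab_frame("side")
cv2.imwrite("pics/z3.png",cv2.resize(np.hstack([t[130:280,190:330],s[150:300,180:330]]),None,fx=2.7,fy=2.7,interpolation=2))
p=np.argwhere(red(t,(215,130,275,185)))[:,::-1];w=plane("top",p,65)[:,:2];u=np.linalg.svd(w-w.mean(0))[2][0];print("red",len(p),w.mean(0),np.arctan2(*u[::-1]))
h=cv2.cvtColor(t,cv2.COLOR_BGR2HSV);g=((h[...,0]>60)&(h[...,0]<95)&(h[...,1]>100)).astype(np.uint8)
c=max(cv2.findContours(g,0,2)[0],key=cv2.contourArea);c=cv2.convexHull(c).reshape(-1,2)
R=cv2.minAreaRect(plane("top",c,32)[:,:2].astype(np.float32));print(R)
for x,y in((305,176),(212,239),(273,262)):
    k=(t.max(2)<45).astype(np.uint8);b=np.zeros_like(k);b[y-16:y+17,x-13:x+14]=1;p=np.argwhere(k*b)[:,::-1]
    w=plane("top",p,65)[:,:2];u=np.linalg.svd(w-w.mean(0))[2][0];print(len(p),w.mean(0),np.arctan2(*u[::-1]))
E
```

```text
t: 7.45
tool_pos: [574.2, 389.1, 237.4]
tcp_rot: [-3.141, -0.0, 2.75]
ft_force: [0.9, -0.5, 0.3]
width: 0.602
gripper_force: 0.0
red 158 [660.57989268 125.61234634] 2.8039829365760536
((569.3234252929688, 100.94989013671875), (145.1466064453125, 178.26931762695312), 67.71012115478516)
33 [604.76929352  21.96387941] 2.5975999492594997
82 [503.04106223 185.6530855 ] 2.6150249017664784
159 [464.0692599  82.6644186] 2.7631025060705534
```

View pics/z3.png

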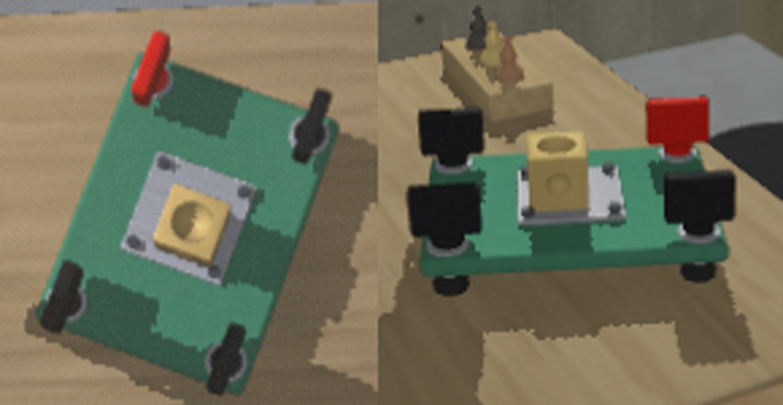

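The picture shows the red bar at (152,68) in the top crop parallel to the black ones, within about 0.05 rad. The stand is unmoved and level, and the arm is clear, so I'm handing in.

```bash
python3 -c "
from cell import bot
print(bot.finish_job())"
```

```text
the job is handed in; nothing more can be done
None
```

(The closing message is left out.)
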